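Set the basin mixer's lever to cold hand spray

TASK

The basin mixer's lever has been left in the red warm slot on the basin-spout side (left) of its H-shaped gate. With the fingertips, push it along the gate - back to the closed crossbar, across to the hand-spray side (right), then towards the robot all the way into the blue cold slot - without letting it run into the red warm slot on that side. Push gently, do not pinch or force the lever, and leave the things around it standing where they are.

Things in the scene. Friction and masses are not known exactly. Their poses are not given: they have to be found in the camera images.
- mixer: Deck-mounted basin set, fixed to the counter: lever selector in the middle, spout and white basin left, hand spray right. Origin: on the counter top under the centre of the selector, a steel block 110 x 110 mm, 45 mm high with the gate plate on top. x points away from the robot (warm side), y to the robot's left (spout side), z up; yaw is within 0.3 rad of the world's.
- gate_centre (a point): Centre of the gate plate's top face, 45 mm above the counter. H-shaped opening: columns at y = +16 mm (basin spout) and y = -16 mm (hand spray), each from x = -21 to +21 mm, joined by the crossbar along y at x = 0 (closed); mixer axes. Passages 11 mm wide, corners rounded to 5 mm. 14 mm dots on the plate past the slot ends: red at x = +38 mm (warm), blue at x = -38 mm (cold).
- lever_knob (a point): Centre of the lever's black knob, a cylinder 24 mm across, 40 mm high, on an 8 mm steel stalk that comes up through the gate and tilts both ways about a pivot 60 mm below the counter top under the mixer's origin, 175 mm from the knob's centre. Upright, the knob spans 95 to 135 mm above the counter. From the middle to a slot end it goes about 26 mm in x and in y of the mixer.
- lever_fore (a joint): Lean of the lever along the gate's columns, rad: 0 in the crossbar (closed), positive away from the robot (+x of the mixer, red, warm), negative towards the robot (blue, cold); stops at -0.152 and +0.152. About 3 N at the knob moves it; it stays where it is left. It starts in the warm slot, between +0.06 and +0.145.
- lever_across (a joint): Lean of the lever along the crossbar, rad: +0.14 to +0.152 in the basin spout column (+y of the mixer), where it starts, -0.14 to -0.152 in the hand spray column; stops at both ends. It can cross only while lever_fore is within about 0.015 of 0 (the rounded corners lead the stalk in from about 0.03). About 3 N at the knob moves it; it stays where it is left.
- slot_spray_cold (a point): The goal slot: where the stalk's axis stands in the gate plate's top face, 45 mm above the counter, when the lever is fully in the cold slot of the hand-spray column (x = -16, y = -16 mm in the mixer's frame). The knob's centre is then at about x = -26, y = -26 mm.
- spout_foot (a point): Foot of the basin spout on the counter, 170 mm to the left (+y) of the selector: a steel tube 28 mm thick rising to 200 mm, its arm going off to +y over a fixed white basin 320 mm across and 120 mm high, centred 260 mm further to +y.
- spray_foot (a point): Foot of the hand spray on the counter, 170 mm to the right (-y) of the selector: white and steel, fixed, up to 56 mm wide at the foot, 150 mm high.
- swab_case: White plastic swab case with a sliding lid, 62 x 90 x 30 mm, loose on the clear shelf behind the mixer. Origin: centre of its underside. Leave alone.
- scraper: Steel tongue scraper, a flat loop 106 x 46 x 6 mm, loose on the shelf. Origin: centre of its underside. Leave alone.
- brush_cover: Purple plastic toothbrush cover, 62 x 24 x 20 mm, loose on the shelf. Origin: centre of its underside. Leave alone.
- ring_holder: White ceramic ring holder, a 62 mm dish with a 57 mm high cone, loose on the shelf. Origin: centre of its underside. Leave alone.
- glass_bottle: Small empty amber glass bottle, 34 mm across, 66 mm high, loose on the shelf. Origin: centre of its underside. Leave alone. The shelf is a clear plate 125 x 440 mm whose top is 81 mm above the counter, its front edge at world x = 0.675.
- tumbler: Blue ceramic tumbler, 68 mm across, 85 mm high, standing on the counter in front and to the right of the selector. Origin: centre of its underside. Leave alone.
- soap_pump: Green glass soap pump bottle, 64 mm across, 141 mm high, standing on the counter to the right of the hand spray. Origin: centre of its underside. Leave alone.

How it is judged:
By the outcome, as a careful person would: the job done as asked, in the order asked, and still so for the second after the job is handed in, with the robot touching nothing.
It also fails if it takes over 58 s, if anything falls off the work surface, if the arm or the gripper's body presses on something with over 40 N, if the wrist force passes 120 N, or if a joint passes its speed limit or range.

ROBOT

A 6-joint arm with a two-finger parallel gripper is mounted at the origin on the work surface. World frame = base frame: x ahead of the robot, y to its left, z up, the work surface at z = 0. Lengths are in mm, angles in rad, forces in N, time in s.
With the tool pointing down it reaches from about 400 to 925 mm from the base axis. Payload 12.5 kg.
Tool frame: the origin (TCP) lies on the centre line of the jaws, within the pads' length; the fingertips stand 25 mm ahead of it and the grasp point (between the pads) lies 6 mm ahead of it (env.tip_extent is the distance from the TCP to the fingertips, in mm); x points along the fingers, z is the direction in which the jaws open and shut, and the axes are right-handed (so a half turn about x gives the same grasp; the last joint's range is limited). The gripper opens to 95 mm and grips with 3 to 60 N. Pads are 20 mm wide; open, the fingers measure 119 mm over their backs; the gripper's body (75 mm by 180 mm) begins 59 mm behind the grasp point.
Start: joints at [-0.106, 0.491, 1.559, -0, 1.092, -0.106], TCP at [625.015, 0.021, 239.661] pointing down, gripper open.
Joint ranges: [-3.1, 3.1], [-0.84, 2.19], [0.05, 2.79], [-1.13, 4.28], [0.06, 2.93], [-2.69, 2.69]. Speed limits (rad/s): [2.22, 2.22, 2.79, 3.14, 3.14, 3.14].

INTERFACE

Orientations are given as [roll, pitch, yaw] about the fixed x, y, z axes, in that order (R = Rz(yaw) Ry(pitch) Rx(roll)).
In Python, from cell import env gives the robot as it stands.
- The arm moves only by the tool step_arm, never from a script. Its argument "rows" is a list of rows, each a list of 6 numbers: the shift along the tool's x, y, z in mm, then the turn, a rotation vector about the tool's x, y, z in rad. In form: [[x, y, z, wx, wy, wz], ...]. A call has 1 to 8 rows; each row shifts and turns the pose as measured when the row begins, along the tool's axes as they then stand; what a row does not reach is not made up. A row lasts 1/8 s, in which the tool goes at most 62.5 mm and 10.7 degrees, less where a joint would pass 70% of its speed; a pose out of reach is approached as far as the arm can. A call is refused whole if a number of a shift passes 62.5 or a number of a turn 0.188, either way. A call with a gripper value outside its range is refused whole. "grip" is the finger opening in mm, from 0 to 95.1, set as the call begins (left out, the last holds). The fingers move at their own pace and stop on an object; the grip force is fixed at half the most. Time passes only in rows, so rows that do not move let the fingers close. It gives the time, the measured TCP pose, the force and the opening at its end, in the units of the state.
- env.state(): the state, without advancing time (a new reading comes with each control period).
- env.read_camera(name): name is "scene" or "side" or "wrist"; returns the picture (480x640x3 uint8, red, green, blue); there is no depth.
- env.get_calibration(name): a dict with "fx", "fy", "cx", "cy" (pixels), "D" ([k1, k2, p1, p2, k3] as OpenCV has them; the pictures are not rectified), "pose" (4x4, takes a point from camera to world coordinates); the wrist camera has in their place "hand_eye" (4x4, takes a point from camera to tool coordinates, whose origin is the TCP and whose axes are the tool frame's). Camera axes: x right, y down, z forward; pixel columns grow to the right and rows downward; lengths in mm; the calibration is good to about 2 mm. A picture is of the moment at which its call begins: read the wrist's pose just before it. get_calibration takes no time and is no camera call.
- env.job_done(): hands the job in, once; it reports no verdict.
The state is a dict: "t": time; "joints": joint angles; "qvel": joint speeds; "tau": joint torques, N m; "eef_pos": TCP position; "tcp_rot": TCP orientation; "ft_force": force on the tool from outside, world axes, zero at the start; "moment": the same for the moment, N m; "opening": opening from 0.0 (shut) to 1.0 (fully open).
Only numpy, scipy, OpenCV 4.12 (cv2) and the standard library are available. Lean on these libraries where they do the work, as an engineer would, in place of code of your own. Each camera call takes 0.05 s, during which the arm holds its last target.

## Working session

There is one attempt and no reset: what is moved stays moved. The work goes in short steps, Python scripts to look and compute and a tool call to move; the robot and the scene stay as the last step left them, time stands still between calls to the robot, and variables do not carry over. Pictures are saved under pics/ and viewed, and the job is handed in when it is done.

Besides the shell and the picture viewer there is one more tool, called in YAML: its name, and indented under it one key for each argument. step_arm: Moves the arm, as the interface text tells. Its arguments: {"type":"object","properties":{"rows":{"type":"array","items":{"type":"array","items":{"type":"number"}}},"grip":{"type":"number"}},"required":["rows"]}

```bash
ls; mkdir -p pics; python3 - <<'E'
from cell import env
import cv2
print(env.state())
for n in ["scene","side","wrist"]:
    im=env.read_camera(n); cv2.imwrite(f"pics/{n}0.png",im[:,:,::-1]); print(n,env.get_calibration(n))
E
```

```text
pics
{'t': 0.0, 'joints': array([-1.05606539e-01,  4.91528235e-01,  1.55945946e+00, -1.42267879e-05,
        1.09169925e+00, -1.05575797e-01]), 'qvel': array([ 9.09865199e-04, -3.02574806e-05,  5.62932878e-04, -7.81054501e-04,
        8.76813408e-05,  3.92091265e-04]), 'tau': array([-9.52334158e-04, -6.12640929e+01, -2.58175153e+01,  6.92750537e-02,
        4.83079045e-02, -1.38641695e-05]), 'eef_pos': array([6.24777515e+02, 3.90856561e-02, 2.39077748e+02]), 'tcp_rot': array([3.04754693, 1.56970196, 3.04752275]), 'ft_force': array([0.47440675, 1.06034304, 1.24968085]), 'moment': array([ 0.01629522,  0.04818149, -0.01658996]), 'opening': 0.9975500326488611}
scene {'fx': 526.512672850368, 'fy': 526.512672850368, 'cx': 321.575533802142, 'cy': 234.3145180695942, 'D': array([-0.04906758,  0.        ,  0.        ,  0.        ,  0.        ]), 'pose': array([[ 2.84909215e-01,  7.76278945e-01, -5.62332410e-01,
         1.02036457e+03],
       [ 9.58414045e-01, -2.20655475e-01,  1.80979776e-01,
        -1.97980951e+02],
       [ 1.64090644e-02, -5.90510085e-01, -8.06863422e-01,
         7.4844
[... 461 characters left out ...]
   [ 1.30811998e-02, -6.56301824e-01, -7.54385046e-01,
         9.29054317e+02],
       [ 0.00000000e+00,  0.00000000e+00,  0.00000000e+00,
         1.00000000e+00]])}
wrist {'fx': 407.81095806009876, 'fy': 407.81095806009876, 'cx': 323.5999878735893, 'cy': 228.69089255212833, 'D': array([-0.075224,  0.      ,  0.      ,  0.      ,  0.      ]), 'hand_eye': array([[ 9.90771691e-04, -2.76518461e-01,  9.61008095e-01,
        -1.44294405e+02],
       [ 9.29170335e-05, -9.61008537e-01, -2.76518684e-01,
         7.86230004e+01],
       [ 9.99999505e-01,  3.63260906e-04, -9.26446778e-04,
         1.71355160e-01],
       [ 0.00000000e+00,  0.00000000e+00,  0.00000000e+00,
         1.00000000e+00]])}
```

View pics/scene0.png

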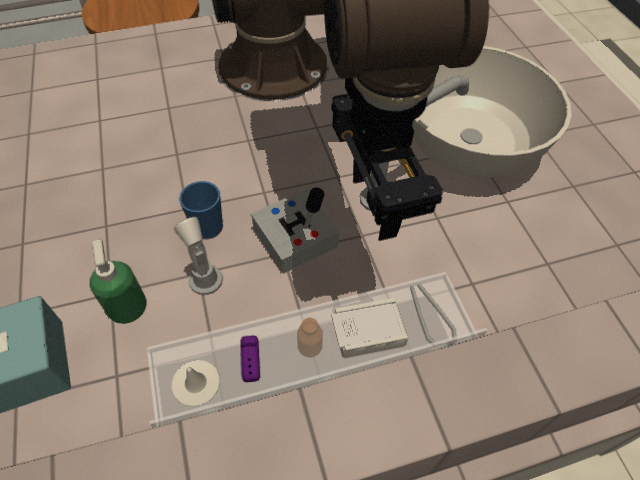

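View pics/side0.png

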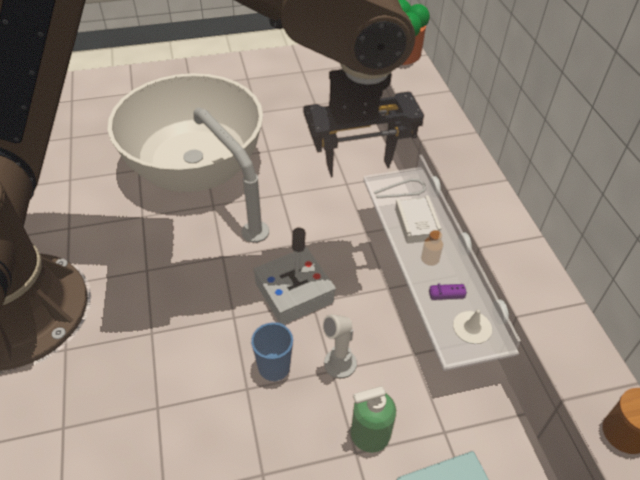

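View pics/wrist0.png

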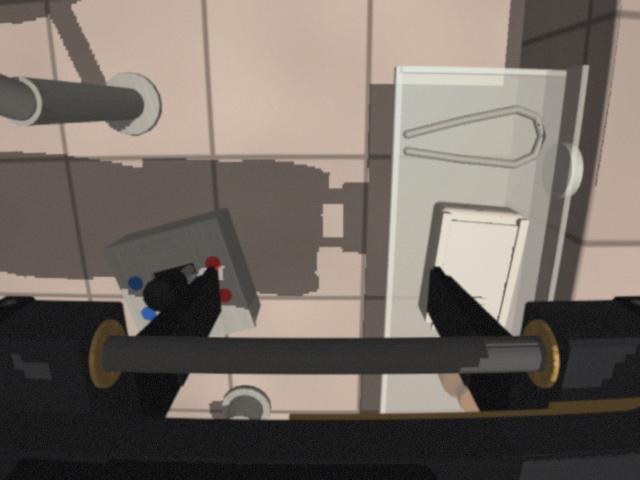

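```bash
cat > h.py <<'E'
from cell import env
import cv2, numpy as np
from scipy.spatial.transform import Rotation as Rn
def T_tool(s):
    T=np.eye(4);T[:3,:3]=Rn.from_euler('xyz',s['tcp_rot']).as_matrix();T[:3,3]=s['eef_pos'];return T
def ray(name,px,s=None):
    c=env.get_calibration(name);K=np.array([[c['fx'],0,c['cx']],[0,c['fy'],c['cy']],[0,0,1]])
    P=c['pose'] if name!='wrist' else T_tool(s)@c['hand_eye']
    u=cv2.undistortPoints(np.array(px,float).reshape(-1,1,2),K,c['D']).reshape(-1,2)
    d=np.c_[u,np.ones(len(u))]@P[:3,:3].T
    return P[:3,3],d/np.linalg.norm(d,axis=1,keepdims=True)
def onz(name,px,z,s=None):
    o,d=ray(name,px,s);return o+d*((z-o[2])/d[:,2])[:,None]
def tri(rs):
    A=np.zeros((3,3));b=np.zeros(3)
    for o,d in rs:
        M=np.eye(3)-np.outer(d,d);A+=M;b+=M@o
    p=np.linalg.solve(A,b);return p,[np.linalg.norm((np.eye(3)-np.outer(d,d))@(p-o)) for o,d in rs]
def blobs(im,kind,box,amin=8):
    h=cv2.cvtColor(im,cv2.COLOR_RGB2HSV);H,S,V=[h[:,:,i].astype(int) for i in range(3)]
    if kind=='red': m=((H<8)|(H>172))&(S>150)&(V>60)
    if kind=='blue': m=(H>100)&(H<125)&(S>140)&(V>50)
    if kind=='black': m=V<40
    x0,y0,x1,y1=box;k=np.zeros(m.shape,bool);k[y0:y1,x0:x1]=1
    n,l,st,ce=cv2.connectedComponentsWithStats((m&k).astype(np.uint8))
    return [(ce[i].round(1),st[i]) for i in range(1,n) if st[i,4]>=amin]
E
cat > m.py <<'E'
from h import *
B={'scene':(250,180,345,265),'side':(255,225,335,315)}
for n in B:
    im=cv2.imread(f'pics/{n}0.png')[:,:,::-1].copy()
    for k in ['red','blue','black']:
        for c,st in blobs(im,k,B[n]): print(n,k,c,st, onz(n,[c],45)[0].round(1))
    x0,y0,x1,y1=B[n];cv2.imwrite(f'pics/{n}crop.png',cv2.resize(im[y0:y1,x0:x1,::-1],None,fx=6,fy=6,interpolation=cv2.INTER_NEAREST))
E
python3 m.py
```

```text
scene red [313.9 233.5] [310 231   9   6  41] [525. -52.  45.]
scene red [297.5 241.8] [294 239   8   7  44] [533.9 -82.5  45. ]
scene blue [291.2 203.2] [288 201   8   6  35] [451.8 -71.7  45. ]
scene blue [275.2 210.4] [272 208   8   6  36] [ 459.8 -102.1   45. ]
scene black [314.4 199.8] [306 187  18  26 344] [455.4 -31.   45. ]
scene black [293.2 222.7] [280 211  26  25 229] [493.9 -79.2  45. ]
side red [307.9 263.6] [306 262   5   4  17] [523.7 -54.9  45. ]
side red [316.3 275.6] [314 274   6   4  18] [532.1 -85.4  45. ]
side blue [278.4 291.6] [276 290   6   4  19] [ 458.8 -105.    45. ]
```

View pics/scenecrop.png

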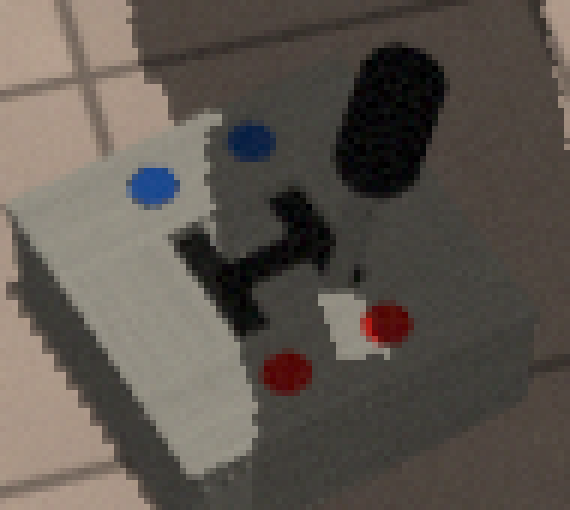

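View pics/sidecrop.png

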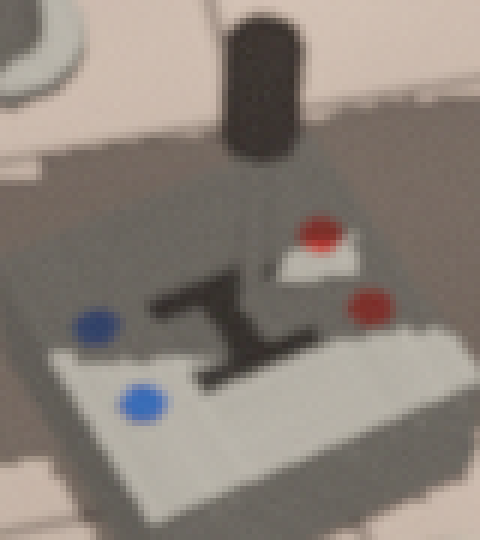

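```bash
python3 - <<'E'
from h import *
def t(a,b):
    o,d=ray('scene',[a]);o2,d2=ray('side',[b]);return tri([(o,d[0]),(o2,d2[0])])
k=t((314.6,199.8),(298.7,239.3));print('knob',k)
ps=[t((313.9,233.5),(307.9,263.6)),t((297.5,241.8),(316.3,275.6)),t((275.2,210.4),(278.4,291.6)),t((291.2,203.2),(255+96/6,225+328/6))]
P=np.array([p for p,_ in ps]);print(P.round(1),[e for _,e in ps])
c=P.mean(0);w=np.arctan2(*( (P[0]-P[3]+P[1]-P[2])[[1,0]]));w2=np.arctan2(*((P[0]-P[1]+P[3]-P[2])[[0,1]])*np.array([-1,1]))
print(c,w,w2)
y=(w+w2)/2;R=np.array([[np.cos(y),np.sin(y)],[-np.sin(y),np.cos(y)]])
m=R@(k[0]-c)[:2];print('knob mixer',m,'fore',np.arcsin(m[0]/175),'across',np.arcsin(m[1]/175))
print((R@(P-c)[:,:2].T).T)
E
```

```text
knob (array([508.02395425, -46.96795105, 109.04103861]), [np.float64(1.2623651030341616), np.float64(1.2623651030340168)])
[[ 523.9  -52.1   42.5]
 [ 532.4  -82.5   42.2]
 [ 458.7 -102.4   42.7]
 [ 450.8  -72.4   42.2]] [[np.float64(0.7479814398342487), np.float64(0.7479814398342585)], [np.float64(0.6401708770623493), np.float64(0.6401708770623228)], [np.float64(0.8387952510791449), np.float64(0.8387952510792095)], [np.float64(1.4123957926358093), np.float64(1.4123957926356177)]]
[491.45227699 -77.34247733  42.37570244] 0.26761167225928234 0.2663266280550341
knob mixer [23.99770239 24.92674495] fore 0.13756318340579726 across 0.1429246435671816
[[ 37.92392891  15.8450029 ]
 [ 38.17260685 -15.79610919]
 [-38.19275338 -15.55927108]
 [-37.90378238  15.51037736]]
```

step_arm:
  rows:
    - [0,-12,-25,-0.09,0,0]
    - [0,-12,-25,-0.09,0,0]
    - [0,-5,-20,-0.087,0,0]
    - [0,0,0,0,0,0]
    - [0,0,0,0,0,0]
    - [0,0,0,0,0,0]
  grip: 0

```text
t: 0.9
eef_pos: [556.4, -35.0, 238.0]
tcp_rot: [2.671, 1.569, 2.943]
ft_force: [-0.2, 0.2, -0.1]
opening: 0.424
```

```bash
cat > s.py <<'E'
from h import *
import sys
Y=0.267;C=np.array([491.5,-77.3])
def rep():
    s=env.state();T=T_tool(s);R=np.array([[np.cos(Y),np.sin(Y)],[-np.sin(Y),np.cos(Y)]])
    p=T[:3,3];m=R@(p[:2]-C);z=T[:3,2];x=T[:3,0]
    print('t',round(s['t'],2),'mixer xy',m.round(1),'z',p[2].round(1),'tip z',(p+25*x)[2].round(1),'yaw err',round(np.arctan2(z[1],z[0])-Y,3),'toolx',x.round(3),'F mixer',(R@s['ft_force'][:2]).round(1),s['ft_force'][2].round(1),'op',round(s['opening'],2))
    return s
if __name__=='__main__':
    s=rep()
    for n in sys.argv[2:]:
        im=env.read_camera(n); cv2.imwrite(f"pics/{n}{sys.argv[1]}.png",im[:,:,::-1])
        if n=='scene': cr=im[160:280,230:380]
        elif n=='side': cr=im[190:320,230:360]
        else: continue
        cv2.imwrite(f"pics/{n}{sys.argv[1]}c.png",cv2.resize(cr[:,:,::-1],None,fx=4,fy=4,interpolation=cv2.INTER_CUBIC))
E
python3 s.py 1
```

```text
t 0.9 mixer xy [73.7 23.6] z 238.0 tip z 213.0 yaw err 0.005 toolx [-0.002  0.    -1.   ] F mixer [-0.2  0.3] -0.1 op 0.42
```

step_arm:
  rows:
    - [20,1,-2,0,0,0]
    - [25,0,-2,0,0,0]
    - [25,0,-2,0,0,0]
    - [20,0,0,0,0,0]
    - [12,0,0,0,0,0]
    - [3,0,0,0,0,0]
    - [0,0,0,0,0,0]
    - [0,0,0,0,0,0]

```text
t: 1.9
eef_pos: [553.8, -34.2, 130.4]
tcp_rot: [-0.205, 1.57, 0.065]
ft_force: [-0.1, 0.9, -0.4]
opening: 0.009
```

```bash
python3 s.py 1 scene side
```

```text
t 1.9 mixer xy [71.5 25.2] z 130.4 tip z 105.4 yaw err 0.003 toolx [ 0.001  0.    -1.   ] F mixer [0.1 1. ] -0.4 op 0.01
```

View pics/scene1c.png

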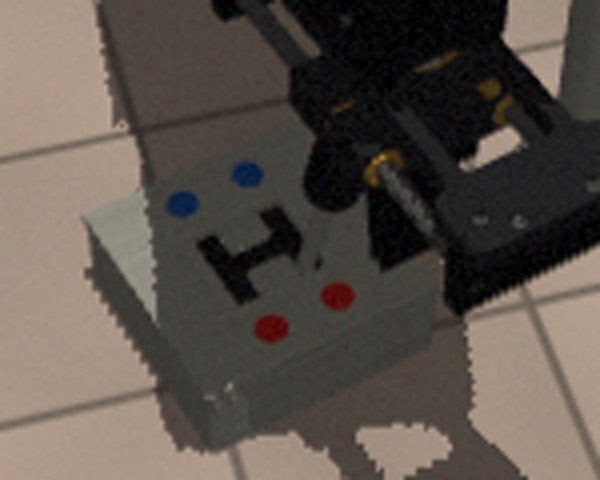

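View pics/side1c.png

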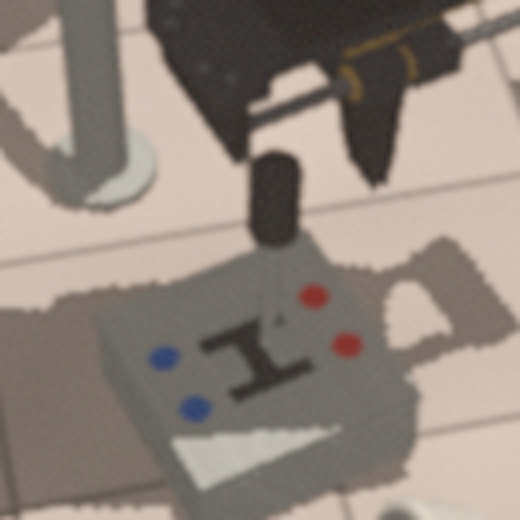

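step_arm:
  rows:
    - [-1,0,-6,0,0,0]
    - [0,0,-5,0,0,0]
    - [0,0,-4,0,0,0]
    - [0,0,-3,0,0,0]
    - [0,0,-2,0,0,0]
    - [0,0,-2,0,0,0]

```text
t: 2.75
eef_pos: [531.0, -40.6, 132.2]
tcp_rot: [-0.344, 1.569, -0.074]
ft_force: [1.2, 1.1, 0.7]
opening: 0.006
```

```bash
python3 s.py 2 scene side
```

```text
t 2.75 mixer xy [47.8 25. ] z 132.2 tip z 107.2 yaw err 0.003 toolx [ 0.002 -0.    -1.   ] F mixer [1.4 0.7] 0.7 op 0.01
```

View pics/side2c.png

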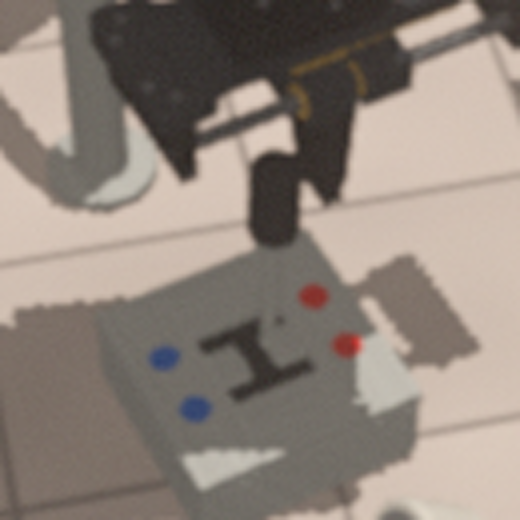

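View pics/scene2c.png

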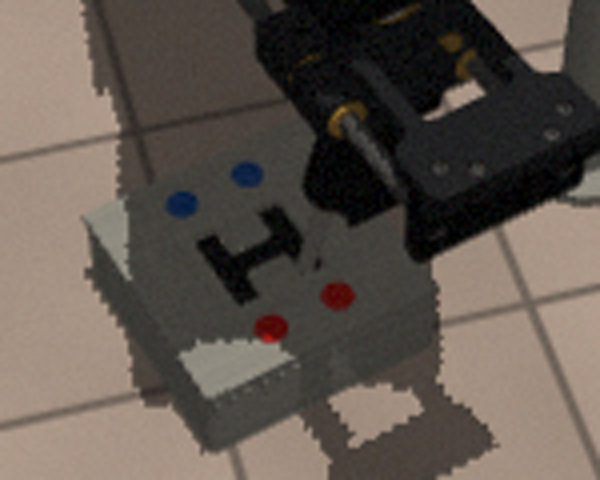

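step_arm:
  rows:
    - [0,0,-2,0,0,0]
    - [0,0,-2.5,0,0,0]
    - [0,0,-2.5,0,0,0]
    - [0,0,-2.5,0,0,0]
    - [0,0,-2.5,0,0,0]
    - [0,0,-2.5,0,0,0]
    - [0,0,-1,0,0,0]
    - [0,0,0,0,0,0]

```text
t: 3.85
eef_pos: [517.0, -44.9, 133.3]
tcp_rot: [-0.345, 1.563, -0.075]
ft_force: [2.6, 1.6, 3.2]
opening: 0.004
```

```bash
python3 s.py 3 scene side
```

```text
t 3.85 mixer xy [33.1 24.5] z 133.3 tip z 108.3 yaw err 0.002 toolx [ 0.007 -0.001 -1.   ] F mixer [2.9 0.8] 3.2 op 0.0
```

View pics/side3c.png

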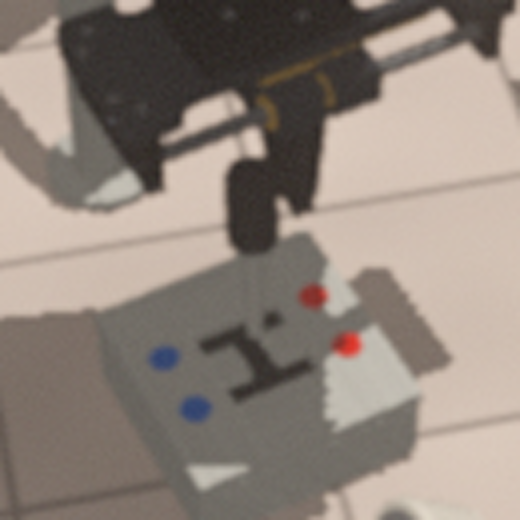

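View pics/scene3c.png

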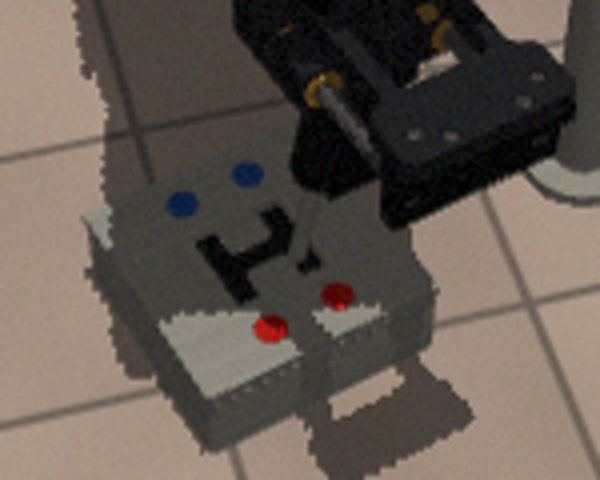

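```bash
cat > k.py <<'E'
from h import *
import sys
Y=0.267;C=np.array([491.5,-77.3]);R=np.array([[np.cos(Y),np.sin(Y)],[-np.sin(Y),np.cos(Y)]])
def kn(px,py,z=109.): # px in side crop
    return R@(onz('side',[(230+px/4-.0,190+py/4)],z)[0][:2]-C)
a=sys.argv[1:]
for i in range(0,len(a),2): print(kn(float(a[i]),float(a[i+1])).round(1))
E
python3 k.py 275 199 252 206
```

```text
[23.6 22.4]
[12.8 23.6]
```

step_arm:
  rows:
    - [0,0,-2.5,0,0,0]
    - [0,0,-2.5,0,0,0]
    - [0,0,-2.5,0,0,0]
    - [0,0,-1.5,0,0,0]
    - [0,0,-1,0,0,0]
    - [0,0,0,0,0,0]

```text
t: 4.7
eef_pos: [506.6, -47.8, 133.1]
tcp_rot: [-0.361, 1.564, -0.091]
ft_force: [2.4, 0.7, 2.8]
opening: 0.002
```

```bash
python3 s.py 4 scene side
```

```text
t 4.7 mixer xy [22.4 24.5] z 133.1 tip z 108.1 yaw err 0.003 toolx [ 0.007 -0.001 -1.   ] F mixer [2.5 0.1] 2.8 op 0.0
```

View pics/side4c.png

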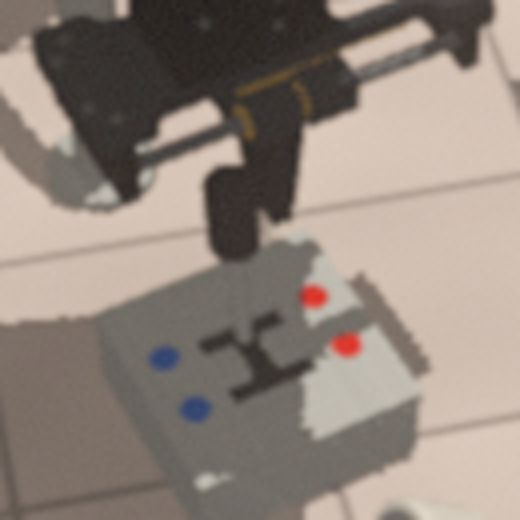

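View pics/scene4c.png

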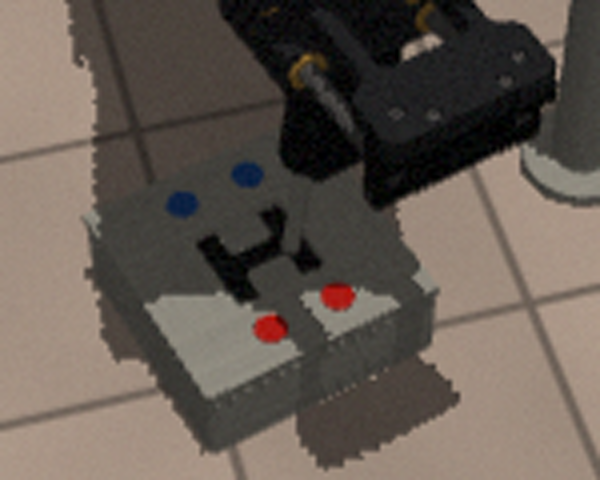

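```bash
python3 k.py 232 213; python3 - <<'E'
import cv2
a=cv2.imread('pics/side4.png')[250:300,265:325];b=cv2.imread('pics/scene4.png')[205:240,270:320]
a=cv2.convertScaleAbs(cv2.resize(a,(600,500),interpolation=cv2.INTER_CUBIC),alpha=1.8)
b=cv2.convertScaleAbs(cv2.resize(b,(700,490),interpolation=cv2.INTER_CUBIC),alpha=2.2)
cv2.imwrite('pics/s4a.png',a);cv2.imwrite('pics/s4b.png',b)
E
```

```text
[ 3.3 24.1]
```

View pics/s4a.png

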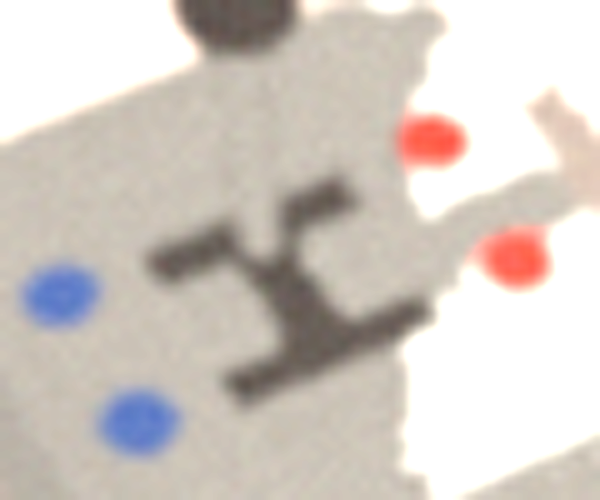

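View pics/s4b.png

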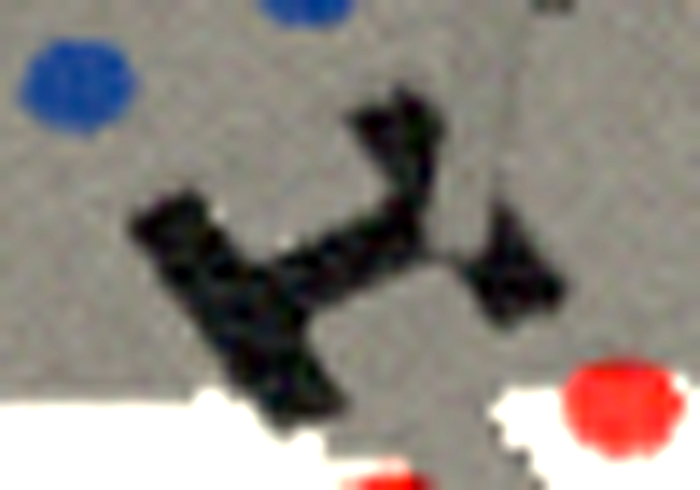

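step_arm:
  rows:
    - [0,0,-2,0,0,0]
    - [0,0,-1.2,0,0,0]
    - [0,0,-0.5,0,0,0]
    - [0,0,0,0,0,0]

```text
t: 5.3
eef_pos: [502.9, -48.8, 133.0]
tcp_rot: [-0.365, 1.564, -0.095]
ft_force: [2.7, 1.1, 2.7]
opening: 0.007
```

```bash
python3 s.py 5 scene side;python3 - <<'E'
import cv2
a=cv2.imread('pics/side5.png')[230:290,265:325]
a=cv2.convertScaleAbs(cv2.resize(a,(600,600),interpolation=cv2.INTER_CUBIC),alpha=1.8)
cv2.imwrite('pics/s5a.png',a)
E
```

```text
t 5.3 mixer xy [18.5 24.4] z 133.0 tip z 108.0 yaw err 0.003 toolx [ 0.007 -0.001 -1.   ] F mixer [2.9 0.3] 2.7 op 0.01
```

View pics/s5a.png

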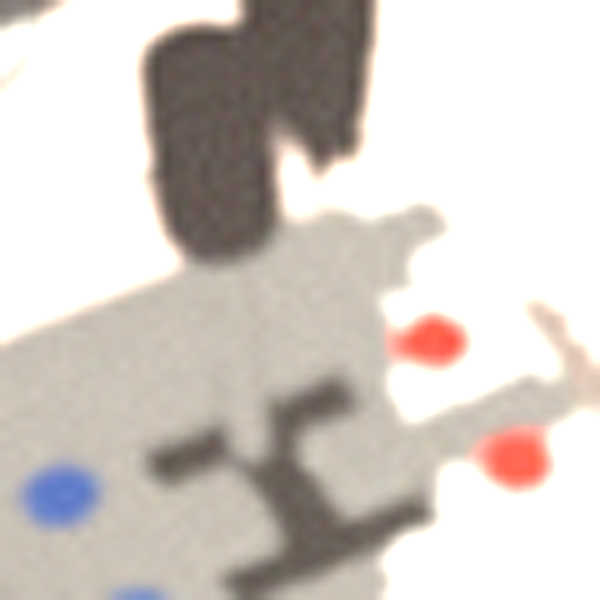

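View pics/side5c.png

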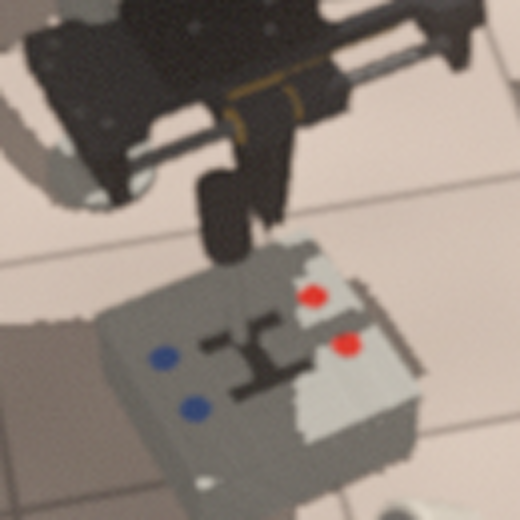

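step_arm:
  rows:
    - [0,0,3,0,0,0]
    - [0,0,10,0,0,0]
    - [0,0,10,0,0,0]
    - [0,15,0,0,0,0]
    - [0,15,0,0,0,0]
    - [0,8,0,0,0,0]
    - [0,2,-4,0,0,0]
    - [0,0,-10,0,0,0]

```text
t: 6.4
eef_pos: [499.4, -3.8, 131.9]
tcp_rot: [-0.317, 1.569, -0.045]
ft_force: [-0.0, -0.5, 0.6]
opening: 0.004
```

```bash
python3 s.py 6
```

```text
t 6.4 mixer xy [27.  68.8] z 131.9 tip z 106.9 yaw err 0.005 toolx [ 0.002 -0.    -1.   ] F mixer [-0.1 -0.4] 0.6 op 0.0
```

Now x to 0, then approach in −y.

step_arm:
  rows:
    - [0,0,-12,0,0,0]
    - [0,0,-10,0,0,0]
    - [0,-4,-3,0,0,0]
    - [0,-4,0,0,0,0]
    - [0,-3,0,0,0,0]
    - [0,-2,0,0,0,0]
    - [0,0,0,0,0,0]

```text
t: 7.28
eef_pos: [477.0, -25.8, 132.1]
tcp_rot: [-0.366, 1.568, -0.096]
ft_force: [0.0, 0.3, 0.1]
opening: 0.004
```

```bash
python3 s.py 7 scene side
```

```text
t 7.28 mixer xy [-0.4 53.5] z 132.1 tip z 107.1 yaw err 0.002 toolx [ 0.003 -0.    -1.   ] F mixer [0.1 0.3] 0.1 op 0.0
```

View pics/side7c.png

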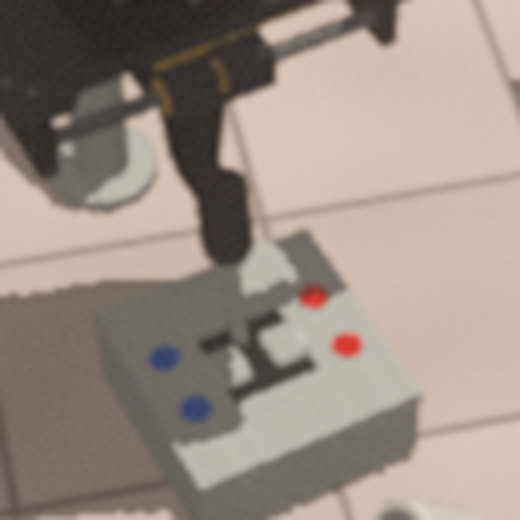

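View pics/scene7c.png

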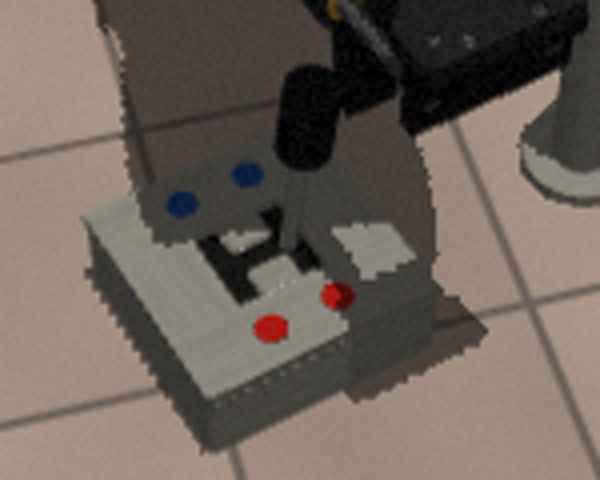

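step_arm:
  rows:
    - [0,-2.5,0,0,0,0]
    - [0,-2.5,0,0,0,0]
    - [0,-2.5,0,0,0,0]
    - [0,-2.5,0,0,0,0]
    - [0,-2.5,0,0,0,0]
    - [0,-2.5,0,0,0,0]
    - [0,0,0,0,0,0]

```text
t: 8.25
eef_pos: [481.0, -40.4, 132.4]
tcp_rot: [-0.081, 1.568, 0.189]
ft_force: [-1.1, 1.2, 1.5]
opening: 0.007
```

```bash
python3 s.py 8 scene side
```

```text
t 8.25 mixer xy [-0.4 38.4] z 132.4 tip z 107.4 yaw err 0.003 toolx [ 0.002  0.    -1.   ] F mixer [-0.8  1.4] 1.5 op 0.01
```

View pics/side8c.png

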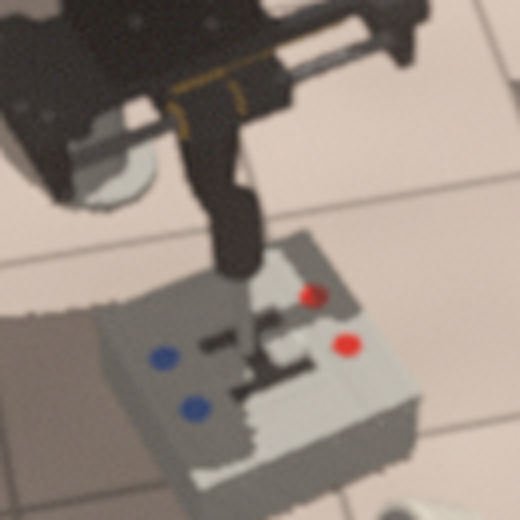

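View pics/scene8c.png

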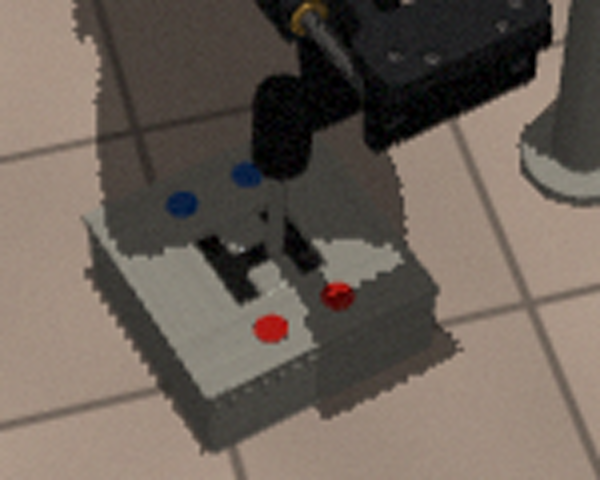

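step_arm:
  rows:
    - [0,-3,0,0,0,0]
    - [0,-3,0,0,0,0]
    - [0,-3,0,0,0,0]
    - [0,-3,0,0,0,0]
    - [0,-3,0,0,0,0]
    - [0,-3,0,0,0,0]
    - [0,-3,0,0,0,0]
    - [0,-3,0,0,0,0]

```text
t: 9.35
eef_pos: [487.7, -64.8, 132.4]
tcp_rot: [0.011, 1.569, 0.281]
ft_force: [-1.3, 3.1, 3.6]
opening: 0.003
```

```bash
python3 s.py 9 side scene
```

```text
t 9.35 mixer xy [-0.4 13.1] z 132.4 tip z 107.4 yaw err 0.003 toolx [ 0.002  0.001 -1.   ] F mixer [-0.4  3.3] 3.6 op 0.0
```

View pics/side9c.png

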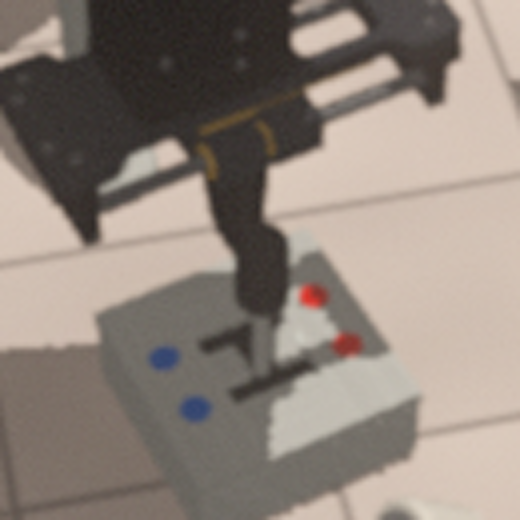

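View pics/scene9c.png

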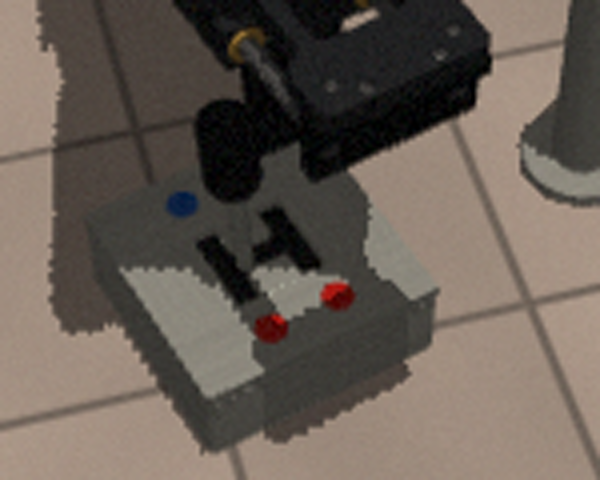

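step_arm:
  rows:
    - [0,-3,0,0,0,0]
    - [0,-3,0,0,0,0]
    - [0,-3,0,0,0,0]
    - [0,-2,0,0,0,0]
    - [0,-2,0,0,0,0]
    - [0,0,0,0,0,0]

```text
t: 10.2
eef_pos: [491.2, -78.2, 132.0]
tcp_rot: [0.257, 1.569, 0.527]
ft_force: [-0.7, 2.5, 0.5]
opening: 0.003
```

```bash
python3 s.py 10 side scene; python3 - <<'E'
import cv2
a=cv2.imread('pics/side10.png')[245:300,265:325]
a=cv2.convertScaleAbs(cv2.resize(a,(600,550),interpolation=cv2.INTER_CUBIC),alpha=1.8)
cv2.imwrite('pics/s10a.png',a)
E
```

```text
t 10.2 mixer xy [-0.5 -0.8] z 132.0 tip z 107.0 yaw err 0.003 toolx [ 0.001  0.001 -1.   ] F mixer [-0.   2.6] 0.5 op 0.0
```

View pics/side10c.png

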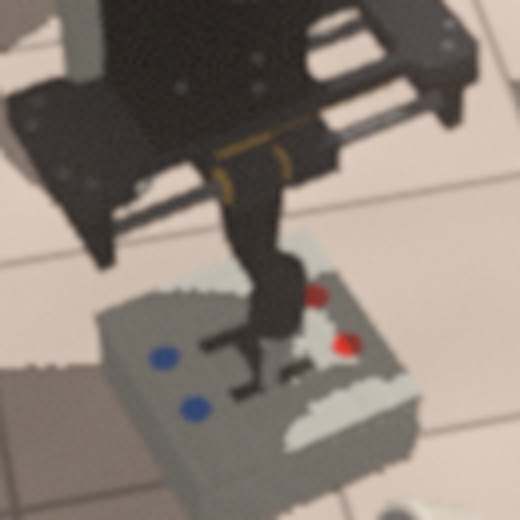

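View pics/s10a.png

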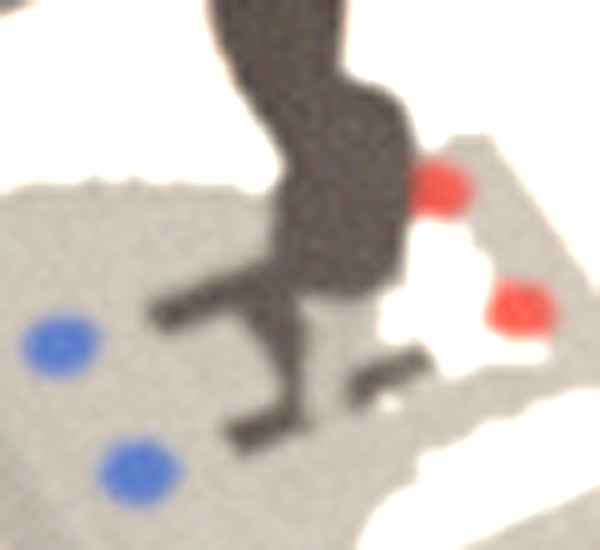

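```bash
python3 k.py 277 294 224 217
```

```text
[ -0.6 -25.4]
[-0.8 23.7]
```

step_arm:
  rows:
    - [0,-1.5,0,0,0,0]
    - [0,-1.5,0,0,0,0]
    - [0,0,0,0,0,0]

```text
t: 10.68
eef_pos: [491.2, -80.0, 131.8]
tcp_rot: [1.563, 1.568, 1.833]
ft_force: [-0.0, 5.2, 2.0]
opening: 0.001
```

```bash
python3 s.py 11 side scene
```

```text
t 10.68 mixer xy [-1.  -2.6] z 131.8 tip z 106.8 yaw err 0.003 toolx [-0.001  0.003 -1.   ] F mixer [1.4 5. ] 2.0 op 0.0
```

View pics/side11c.png

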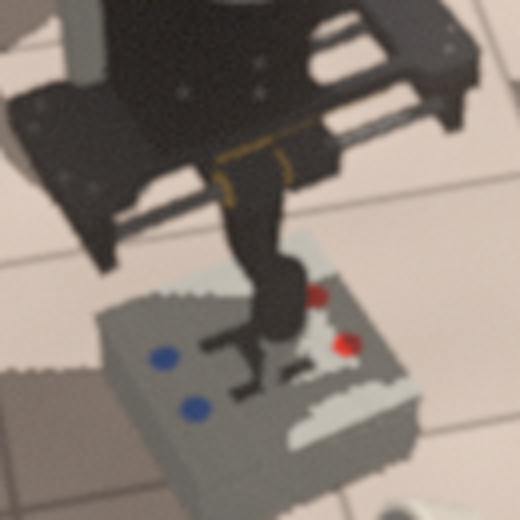

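View pics/scene11c.png

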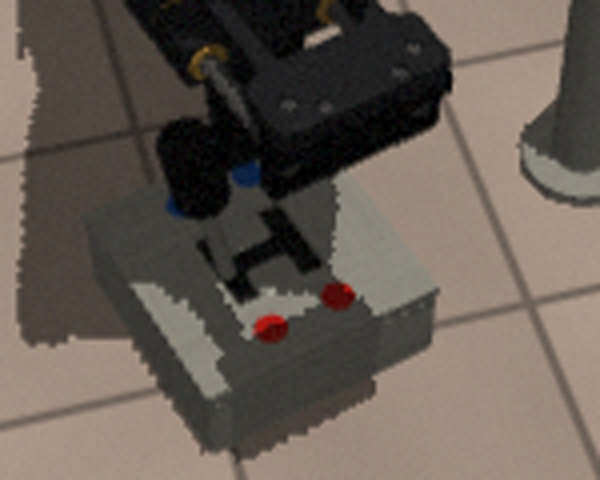

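step_arm:
  rows:
    - [0,4,0,0,0,0]
    - [0,9,0,0,0,0]
    - [0,9,0,0,0,0]
    - [0,0,10,0,0,0]
    - [0,0,14,0,0,0]
    - [0,0,14,0,0,0]
    - [0,0,4,0,0,0]
    - [0,0,0,0,0,0]

```text
t: 11.78
eef_pos: [529.7, -45.9, 132.0]
tcp_rot: [0.423, 1.569, 0.694]
ft_force: [-0.4, 0.8, -0.8]
opening: 0.001
```

```bash
python3 s.py 12
```

```text
t 11.78 mixer xy [45.2 20.2] z 132.0 tip z 107.0 yaw err 0.004 toolx [ 0.001  0.001 -1.   ] F mixer [-0.2  0.9] -0.8 op 0.0
```

step_arm:
  rows:
    - [0,-12,0,0,0,0]
    - [0,-14,0,0,0,0]
    - [0,-12,0,0,0,0]
    - [0,-6,-3,0,0,0]
    - [0,0,-6,0,0,0]
    - [0,0,-4,0,0,0]
    - [0,0,0,0,0,0]

```text
t: 12.65
eef_pos: [527.8, -96.0, 131.9]
tcp_rot: [0.821, 1.569, 1.09]
ft_force: [0.9, 0.5, -0.2]
opening: 0.007
```

```bash
python3 s.py 13 side scene
```

```text
t 12.65 mixer xy [ 30.1 -27.6] z 131.9 tip z 106.9 yaw err 0.002 toolx [ 0.001  0.001 -1.   ] F mixer [1.  0.2] -0.2 op 0.01
```

View pics/side13c.png

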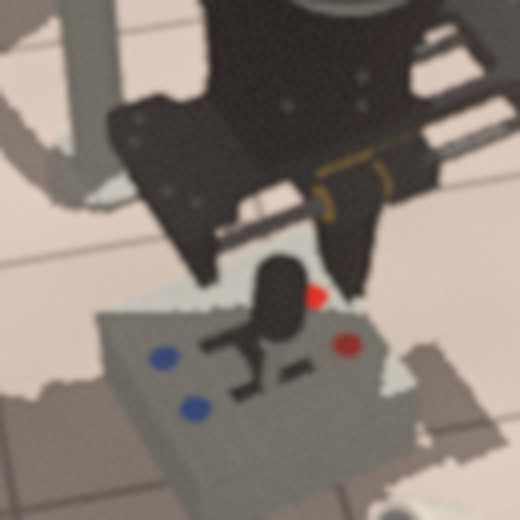

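View pics/scene13.png

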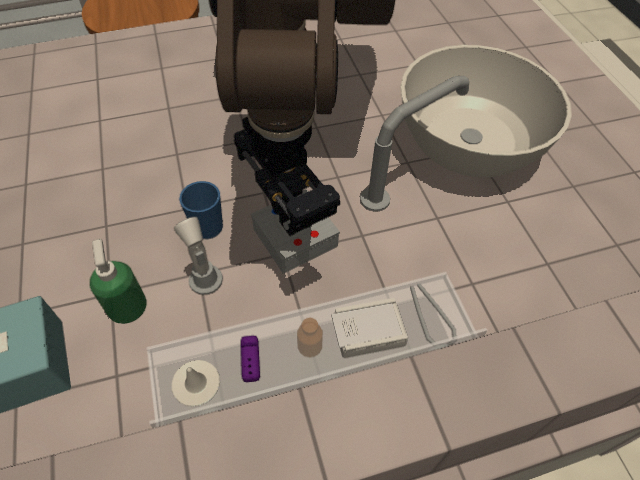

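step_arm:
  rows:
    - [0,0,-3,0,0,0]
    - [0,0,-3,0,0,0]
    - [0,0,-2.5,0,0,0]
    - [0,0,-2.5,0,0,0]
    - [0,0,-2.5,0,0,0]
    - [0,0,-2.5,0,0,0]
    - [0,0,-2.5,0,0,0]
    - [0,0,-2.5,0,0,0]

```text
t: 13.75
eef_pos: [507.6, -101.2, 132.1]
tcp_rot: [0.106, 1.567, 0.376]
ft_force: [2.1, 1.2, 0.8]
opening: 0.005
```

```bash
python3 s.py 14 side
```

```text
t 13.75 mixer xy [  9.2 -27.3] z 132.1 tip z 107.1 yaw err 0.003 toolx [ 0.003  0.001 -1.   ] F mixer [2.4 0.6] 0.8 op 0.0
```

View pics/side14c.png

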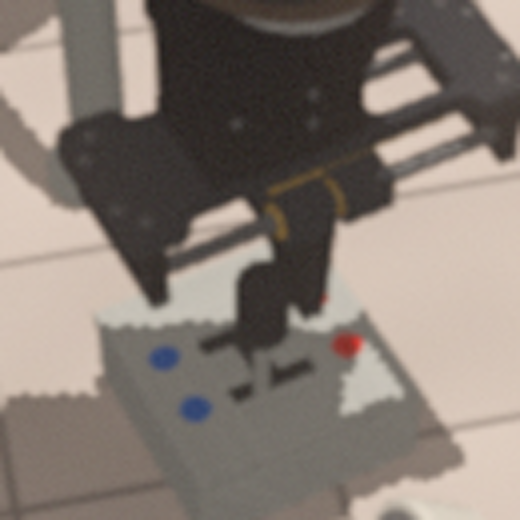

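step_arm:
  rows:
    - [0,0,-2.5,0,0,0]
    - [0,0,-2.5,0,0,0]
    - [0,0,-2.5,0,0,0]
    - [0,0,-2.5,0,0,0]
    - [0,0,-2,0,0,0]
    - [0,0,0,0,0,0]

```text
t: 14.55
eef_pos: [494.8, -104.7, 131.9]
tcp_rot: [0.22, 1.568, 0.49]
ft_force: [1.9, 2.1, -1.0]
opening: 0.006
```

```bash
python3 s.py 15 side
```

```text
t 14.55 mixer xy [ -4.  -27.3] z 131.9 tip z 106.9 yaw err 0.003 toolx [ 0.003  0.001 -1.   ] F mixer [2.4 1.6] -1.0 op 0.01
```

View pics/side15c.png

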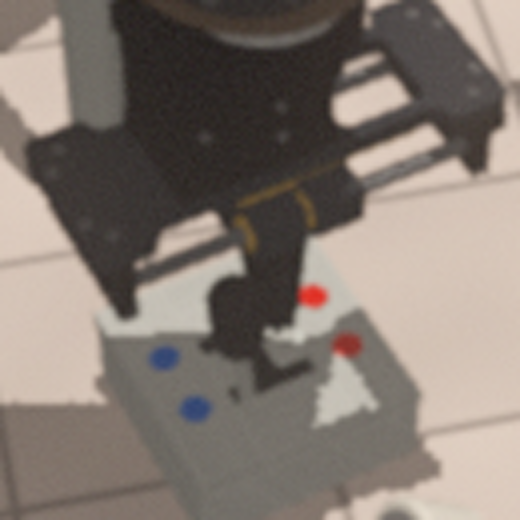

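```bash
python3 k.py 237 316
```

```text
[-21. -28.]
```

step_arm:
  rows:
    - [0,0,-2,0,0,0]
    - [0,0,-2,0,0,0]
    - [0,0,-1.5,0,0,0]
    - [0,0,0,0,0,0]

```text
t: 15.1
eef_pos: [489.5, -106.3, 131.9]
tcp_rot: [0.104, 1.567, 0.374]
ft_force: [3.5, 1.4, -1.8]
opening: 0.006
```

```bash
python3 s.py 16 side scene
```

```text
t 15.1 mixer xy [ -9.6 -27.5] z 131.9 tip z 106.9 yaw err 0.003 toolx [ 0.003  0.001 -1.   ] F mixer [3.8 0.5] -1.8 op 0.01
```

View pics/side16c.png

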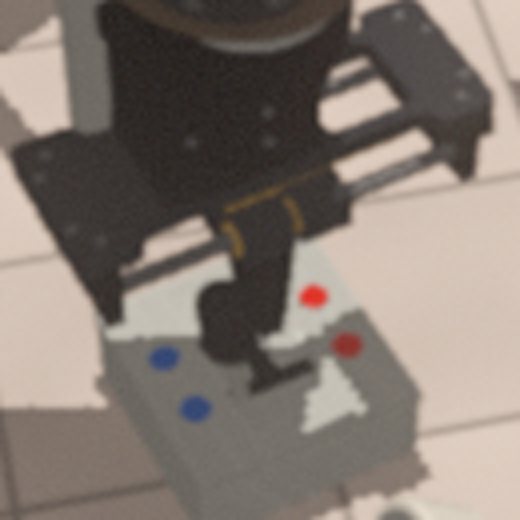

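Close to the end stop; press in small steps until the force rises.

step_arm:
  rows:
    - [0,0,-1,0,0,0]
    - [0,0,-1,0,0,0]
    - [0,0,0,0,0,0]

```text
t: 15.58
eef_pos: [488.2, -106.8, 131.9]
tcp_rot: [-0.018, 1.566, 0.252]
ft_force: [4.4, 3.4, -2.9]
opening: 0.004
```

```bash
python3 s.py 17
```

```text
t 15.57 mixer xy [-11.  -27.5] z 131.9 tip z 106.9 yaw err 0.003 toolx [ 0.005  0.001 -1.   ] F mixer [5.2 2.1] -2.9 op 0.0
```

step_arm:
  rows:
    - [0,0,-1.5,0,0,0]
    - [0,0,-1.5,0,0,0]

```text
t: 15.82
eef_pos: [486.2, -107.5, 131.9]
tcp_rot: [-0.112, 1.564, 0.157]
ft_force: [6.8, 3.3, -4.6]
opening: 0.007
```

```bash
python3 s.py 18 side
```

```text
t 15.82 mixer xy [-13.  -27.7] z 131.9 tip z 106.9 yaw err 0.002 toolx [ 0.007  0.001 -1.   ] F mixer [7.4 1.4] -4.6 op 0.01
```

View pics/side18c.png

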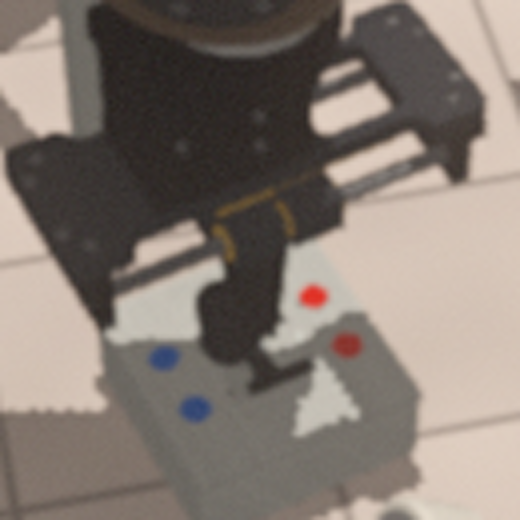

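step_arm:
  rows:
    - [0,0,5,0,0,0]
    - [0,0,12,0,0,0]
    - [0,0,14,0,0,0]
    - [-15,0,5,0,0,0]
    - [-30,0,0,0,0,0]
    - [-30,0,10,0,0,0]
    - [-20,20,20,0,0,0]
    - [0,20,20,0,0,0]

```text
t: 16.88
eef_pos: [562.0, -44.7, 230.2]
tcp_rot: [0.129, 1.568, 0.397]
ft_force: [-0.3, 0.1, -0.7]
opening: 0.004
```

step_arm:
  rows:
    - [-10,25,10,0,0,0]
    - [0,25,0,0,0,0]
    - [0,20,0,0,0,0]
    - [0,0,0,0,0,0]
    - [0,0,0,0,0,0]

```text
t: 17.5
eef_pos: [554.9, 29.8, 240.4]
tcp_rot: [0.039, 1.57, 0.31]
ft_force: [0.9, 0.5, 0.0]
opening: 0.006
```

```bash
python3 s.py 19 side scene
```

```text
t 17.5 mixer xy [89.4 86.6] z 240.4 tip z 215.4 yaw err 0.004 toolx [ 0.001  0.    -1.   ] F mixer [1.  0.3] 0.0 op 0.01
```

View pics/side19c.png

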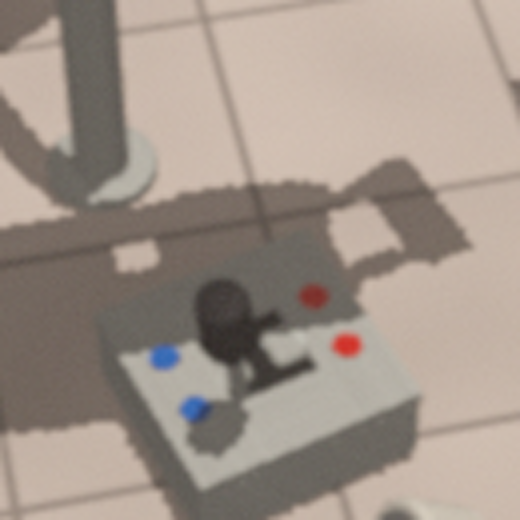

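View pics/scene19.png

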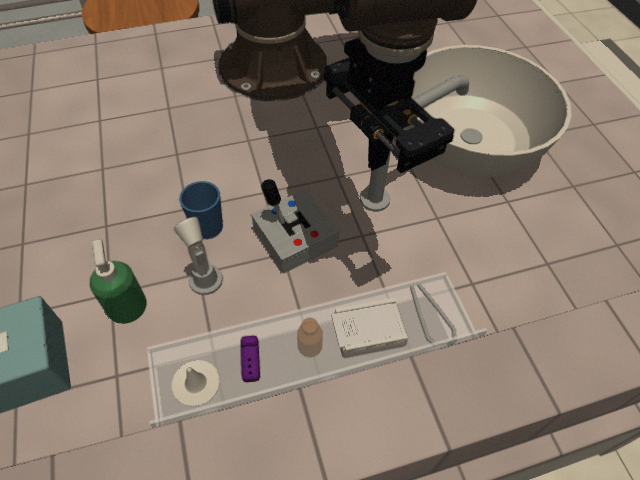

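View pics/scene19c.png

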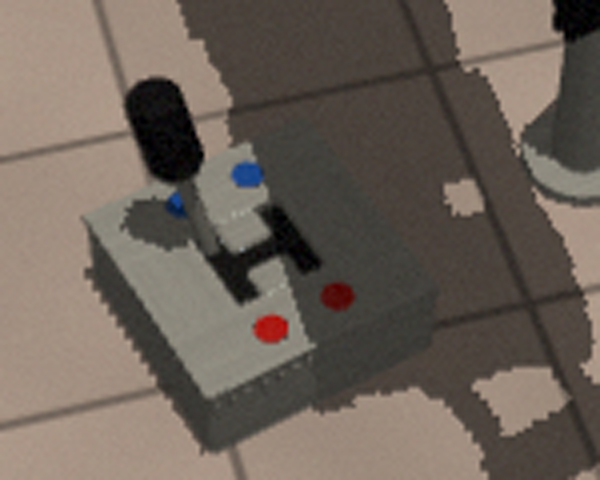

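```bash
python3 k.py 226 320; python3 - <<'E'
from k import *
o,d=ray('scene',[(271.2,192.5)]);o2,d2=ray('side',[(230+226/4,190+320/4)])
p,e=tri([(o,d[0]),(o2,d2[0])]);print(p,e,R@(p[:2]-C))
print(blobs(cv2.imread('pics/scene19.png')[:,:,::-1].copy(),'black',(255,170,290,215))[:3])
E
```

```text
[-26.  -27.7]
[ 473.45137681 -108.97516865  107.97705547] [np.float64(0.9750827596921421), np.float64(0.9750827596920796)] [-25.7662444  -25.79088516]
[(array([270.7, 192.2]), array([262, 180,  19,  26, 333], dtype=int32))]
```

Knob at (−25.8, −25.8) mm, against an expected (−26, −26). The arm is clear of everything, so I'm handing in.

```bash
python3 -c "
from cell import env
env.job_done(); print(env.state()['t'])"
```

```text
the job is handed in; nothing more can be done
the job is handed in; nothing more can be done
```

The lever is in the blue cold slot on the hand-spray side, and I handed the job in at about 17.6 s. I pushed it with the closed fingertips: back out of the warm slot to the crossbar, across to the right, then towards the robot until it met the stop.

- **Final position:** triangulating the last scene and side pictures puts the knob at (−25.8, −25.8) mm in the mixer frame, where about (−26, −26) was expected. The side view alone gave (−26.0, −27.7), within the calibration error.
- **Path:** the pictures along the way showed the stalk at the middle of the hand-spray column when it arrived. It never went into the red slot on that side.
- **Forces:** the horizontal force stayed at about 7.5 N or below in every reading I took; that highest reading came when pressing gently into the end stop.
- **Surroundings:** the arm backed off and lifted clear, with no contact force beyond sensor noise. In the last scene picture the other items look unmoved, judged by eye rather than measured.
- **Measurement offset:** points found from the two views came out about 2.5 mm too low in height, and I allowed for that.

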